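# Weigh a shaft coupling on the two-pan bench balance

## Robot

A 6-joint arm with a two-finger parallel gripper is mounted at the origin on the work surface. World frame = base frame: x ahead of the robot, y to its left, z up, the work surface at z = 0. Lengths are in m, angles in degrees, forces in N, time in s.
With the tool pointing down it reaches from about 0.4 to 0.825 m from the base axis. Payload 7 kg.
Tool frame: the origin (TCP) lies between the finger pads; the fingertips stand ctrl.tip_extent ahead of it and the grasp point (between the pads) lies 2 mm behind it (ctrl.tip_extent is the distance from the TCP to the fingertips, in m); z points along the fingers, y is the direction in which the jaws open and shut (so a half turn about z gives the same grasp; the last joint's range is limited). The gripper opens to 88 mm and grips with 3 to 60 N. Pads are 19 mm wide; open, the fingers measure 130 mm over their backs; the gripper's body (78 mm by 193 mm) begins 47 mm behind the grasp point.
Start: joints at [86.121, 20.546, 0.682, 0, -70.136, -16.507], TCP at [0.235, 0.633, 0.244] pointing down, gripper open.
Joint ranges: [-176.03, 176.03], [-82.01, 121.73], [-58.28, 71.71], [-173.87, 95.51], [-174.79, -0.11], [-173.66, 173.66]. Speed limits (degrees/s): [136.94, 136.94, 172.46, 180, 180, 180].

## Interface

Orientations are given as [roll, pitch, yaw] about the fixed x, y, z axes, in that order (R = Rz(yaw) Ry(pitch) Rx(roll)).
In Python, from plant import ctrl gives the robot as it stands.
- The arm moves only by the shell command python3 -m handwheel 'ROWS' [OPENING]. ROWS is JSON, a list of rows, each a list of 6 numbers: the shift along the tool's x, y, z in m, then the turn, a rotation vector about the tool's x, y, z in rad. In form: [[dx, dy, dz, ax, ay, az], ...]. A call has 1 to 8 rows; each row is the pose to reach, as a shift and turn from the pose commanded when the call began, along the tool's axes at that moment; what a row does not reach only later rows make up. A row lasts 1/8 s, in which the tool goes at most 62.5 mm and 10.7 degrees, less where a joint would pass 70% of its speed; a pose out of reach is approached as far as the arm can. A call with a gripper value outside its range is refused whole. OPENING is the closure, from -1 (fully open) to 1 (shut), so that 0 is half open, set as the call begins (- or left out, the last holds). The fingers move at their own pace and stop on an object; the grip force is fixed at half the most. Time passes only in rows, so rows that repeat a pose let the fingers close. It gives the time, the measured TCP pose, the force and the opening at its end, in the units of the state.
- ctrl.get_obs(): the state, without advancing time (a new reading comes with each control period).
- ctrl.snapshot(name): name is "scene" or "side" or "wrist"; returns a dict with "img" (400x640x3 uint8, blue, green, red), "fx", "fy", "cx", "cy" (pixels), "distortion" ([k1, k2, p1, p2, k3] as OpenCV has them; the pictures are not rectified), "R" (3x3) and "t" (3): a world point X has camera coordinates R X + t. Camera axes: x right, y down, z forward; pixel columns grow to the right and rows downward; lengths in m; the calibration is good to about 2 mm. A picture is of the moment at which its call begins. There is no depth.
- ctrl.close_job(): hands the job in, once; it reports no verdict.
The state is a dict: "clock": time; "joint_pos": joint angles; "qvel": joint speeds; "tau": joint torques, N m; "tool_pos": TCP position; "orientation": TCP orientation; "force": force on the tool from outside, world axes, zero at the start; "moment": the same for the moment, N m; "opening": finger opening in m.
Only numpy, scipy, OpenCV 4.12 (cv2) and the standard library are available. Lean on these libraries where they do the work, as an engineer would, in place of code of your own. Each camera call takes 0.05 s, during which the arm holds its last target.

## Task

A 300 g steel shaft coupling is lying in one pan of the bench balance. Stand the yellow-banded 100 g weight and the blue-banded 200 g weight upright in the empty (raised) pan so that the beam comes level, and leave the coupling in its pan and the red-banded 500 g weight where it stands on the bench.

Things in the scene. Friction and masses are not known exactly. Their poses are not given: they have to be found in the camera images.
- balance: Grey two-pan balance, fixed. Origin: centre of its stand's underside. Beam along its y axis; round pans centred at x = 0, y = +160 and -160 mm, 120 mm across, flat floor 110 mm, rim 6 mm above the floor; floors 120 mm above the origin when level; pans stay horizontal. Middle post: 150 mm high, 25 mm to either side. One pan holds the coupling, the other is empty; which varies.
- beam (a joint): Tilt of the beam, rad: 0 = level; positive = the pan at the balance's +y is raised by 160 mm x sin(tilt), the other lowered as much. Stops at +-0.058. 10 g of difference tilts it about 0.0105 rad, wherever in a pan a load stands; 60 g or more puts it on the stop. So the raised pan is the empty one; it stays up until both weights are in it, then sinks about 9 mm.
- coupling_mid (a point): Centre (half-way up) of the 300 g coupling: dark steel flanged hub, 60 mm across, 33 mm high, lying flange down in one pan. Stays there.
- w100_mid (a point): Centre (half-way up) of the 100 g weight: upright steel cylinder 22 mm across, 34 mm high, yellow band and yellow top, standing on the bench.
- w200_mid (a point): Centre (half-way up) of the 200 g weight: upright steel cylinder 28 mm across, 41 mm high, blue band and blue top, standing on the bench.
- w500_mid (a point): Centre (half-way up) of the 500 g weight: upright steel cylinder 38 mm across, 56 mm high, red band and red top, standing on the bench. Not needed.

How it is judged:
By the outcome, as a careful person would: the job done as asked, in the order asked, and still so for the second after the job is handed in, with the robot touching nothing.
It also fails if it takes over 58 s, if anything falls off the work surface, if the arm or the gripper's body presses on something with over 40 N, if the wrist force passes 120 N, or if a joint passes its speed limit or range.

## Working session

There is one attempt and no reset: what is moved stays moved. The work goes in short steps, Python scripts to look and compute and a shell command to move; the robot and the scene stay as the last step left them, time stands still between calls to the robot, and variables do not carry over. Pictures are saved under pics/ and viewed, and the job is handed in when it is done.

```bash
ls; mkdir -p pics; python3 - <<'E'
from plant import ctrl
import cv2,json
print(ctrl.get_obs(), ctrl.tip_extent)
for n in ["scene","side","wrist"]:
    s=ctrl.snapshot(n); cv2.imwrite(f"pics/{n}0.png",s["img"])
    print(n,{k:(v.tolist() if hasattr(v,'tolist') else v) for k,v in s.items() if k!="img"})
E
```

```text
pics
{'clock': 0.0, 'joint_pos': array([ 8.61192569e+01,  2.05923955e+01,  6.33324987e-01, -2.15481770e-02,
       -7.01371060e+01, -1.65084618e+01]), 'qvel': array([-0.0641292 ,  0.01046133,  0.07673942,  0.02672614, -0.0210129 ,
       -0.02112259]), 'tau': array([ 9.63355269e-04, -5.82720709e+01,  2.93063951e+01,  6.99716136e+00,
        6.92514455e-03, -1.48803665e-04]), 'tool_pos': array([0.23500259, 0.63226195, 0.24260394]), 'orientation': array([ 1.79902031e+02, -7.91058654e-03, -2.03965366e+01]), 'force': array([-0.05889024,  0.41898301,  0.2531929 ]), 'moment': array([ 0.05467675, -0.016507  , -0.00207896]), 'opening': 0.08756584455205019} 0.017
scene {'fx': 448.1942132978014, 'fy': 448.1942132978014, 'cx': 329.07315989550153, 'cy': 200.4322063546127, 'distortion': [-0.0545774977906687, 0.0, 0.0, 0.0, 0.0], 'R': [[0.7399718927070036, 0.6726268537336233, 0.003835836287153593], [0.583432133810981, -0.6389879837396285, -0.5012996128794933], [-0.3347365280939333, 0.3731855735056905, -0.8652652682772193]], 't': [-0.41273179861158843, -0.2763579393486677, 1.262151572392606]}
side 
[... 169 characters left out ...]
.9279541525035342, -0.3724139933133987, 0.014453665134331798], [-0.19936161217528514, 0.4632410282744675, -0.8635176299961022], [0.31489051818420755, -0.8041862764979155, -0.5041114899008943]], 't': [0.5130277939287577, 0.1884519824015907, 0.664034342180516]}
wrist {'fx': 280.71723203785024, 'fy': 280.71723203785024, 'cx': 326.0654393733556, 'cy': 203.25793201163762, 'distortion': [-0.010694507365199654, 0.0, 0.0, 0.0, 0.0], 'R': [[-0.348312677896837, -0.9373773059447036, 0.001436912030319071], [-0.8959005152910229, 0.33335080475962986, 0.2936656392351443], [-0.27575450153644454, 0.10100013497988888, -0.9559071229028636]], 't': [0.6747132045617074, -0.03737399534510862, 0.39044055564050534]}
```

View pics/scene0.png

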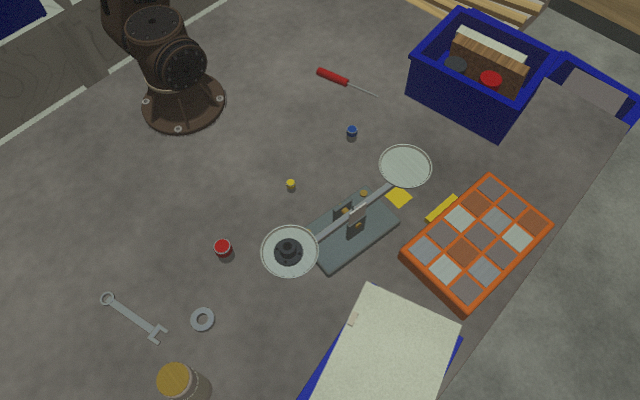

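View pics/side0.png

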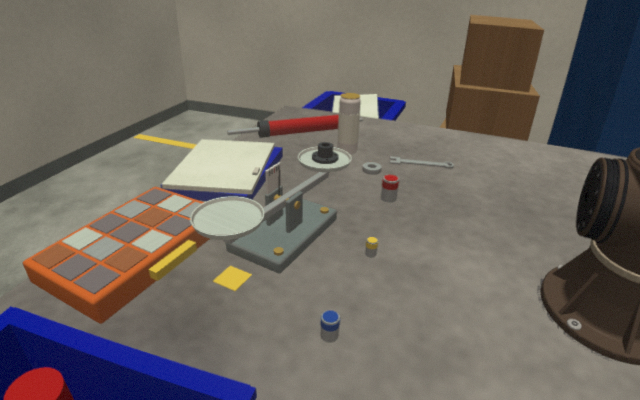

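View pics/wrist0.png

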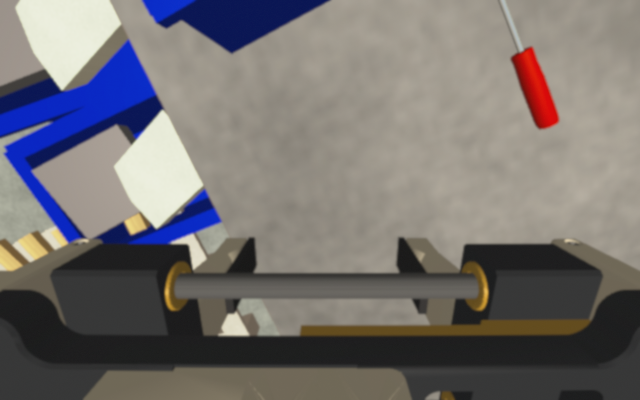

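The scene view shows yellow at (291,185), blue at (351,130) and red at (222,247). The coupling is in the lower pan at (290,250), and the empty raised pan is at (405,166). Next I measure them by ray casting.

```bash
cat > h.py <<'E'
import cv2,numpy as np
from plant import ctrl
def cam(s):
    K=np.array([[s["fx"],0,s["cx"]],[0,s["fy"],s["cy"]],[0,0,1]]);return K,np.array(s["distortion"]),np.array(s["R"]),np.array(s["t"])
def ray(s,p):
    K,D,R,t=cam(s);q=cv2.undistortPoints(np.array([[p]],float),K,D)[0,0]
    return -R.T@t,R.T@np.array([q[0],q[1],1])
def plane(s,p,z):
    c,d=ray(s,p);return c+d*(z-c[2])/d[2]
def proj(s,X):
    K,D,R,t=cam(s);return cv2.projectPoints(np.array(X,float).reshape(-1,1,3),cv2.Rodrigues(R)[0],t,K,D)[0][:,0]
def tri(s1,p1,s2,p2):
    c1,d1=ray(s1,p1);c2,d2=ray(s2,p2);d1/=np.linalg.norm(d1);d2/=np.linalg.norm(d2)
    l=np.linalg.lstsq(np.array([d1,-d2]).T,c2-c1,rcond=None)[0];a=c1+l[0]*d1;b=c2+l[1]*d2
    return (a+b)/2,np.linalg.norm(a-b)
RNG={"y":((20,110,60),(35,255,255)),"b":((100,120,60),(130,255,255)),"r":((0,120,60),(6,255,255))}
def blobs(s,c,near=None,r=20):
    h=cv2.cvtColor(s["img"],cv2.COLOR_BGR2HSV);m=cv2.inRange(h,*map(np.array,RNG[c]))
    if near is not None:
        k=np.zeros_like(m);cv2.circle(k,near,r,255,-1);m&=k
    n,_,st,ce=cv2.connectedComponentsWithStats(m);return [(st[i].tolist(),ce[i].round(1).tolist()) for i in range(1,n) if st[i][4]>8]
E
python3 - <<'E'
from h import *
a=ctrl.snapshot("scene");b=ctrl.snapshot("side")
for c,n1,n2,z in [("y",(291,185),(372,243),.034),("b",(351,130),(330,321),.041),("r",(222,247),(390,182),.056)]:
    print(c,blobs(a,c,n1),blobs(b,c,n2))
for s,(x0,y0,x1,y1) in ((a,(370,135,440,200)),(a,(250,215,330,285)),(b,(180,190,275,245)),(b,(290,140,360,180))):
    print(1)
for nm,s,rs in (("sc",a,[(180,110,340,280),(250,130,450,290)]),("si",b,[(180,130,420,350)])):
    for i,(x0,y0,x1,y1) in enumerate(rs):
        f=4 if nm=="sc" and i<0 else 3
        cr=cv2.resize(s["img"][y0:y1,x0:x1],None,fx=f,fy=f,interpolation=cv2.INTER_CUBIC)
        cv2.imwrite(f"pics/c_{nm}{i}.png",cr[:600,:800])
E
```

```text
y [([286, 179, 9, 10, 58], [290.2, 183.3])] [([367, 237, 10, 6, 49], [371.9, 239.5]), ([366, 243, 11, 6, 51], [370.9, 245.7])]
b [([348, 125, 8, 7, 44], [351.6, 128.4])] [([323, 311, 15, 11, 133], [329.9, 316.1]), ([322, 323, 16, 8, 70], [329.3, 327.0])]
r [([215, 239, 14, 13, 144], [221.4, 245.3]), ([216, 246, 16, 11, 45], [225.5, 253.0])] [([385, 175, 13, 6, 67], [390.7, 177.4]), ([382, 181, 16, 9, 93], [389.8, 185.6])]
1
1
1
1
```

View pics/c_sc1.png

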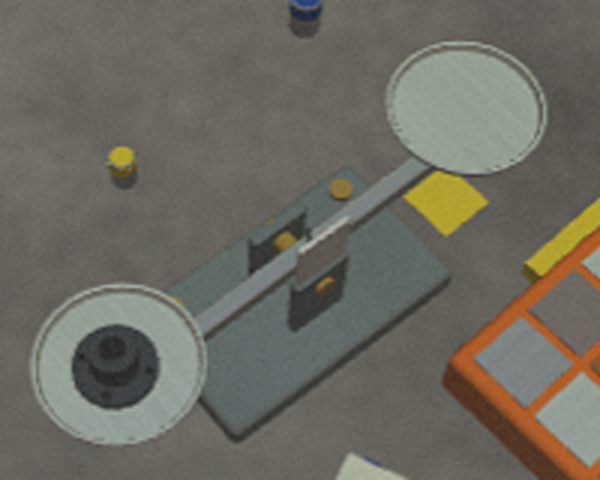

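View pics/c_si0.png

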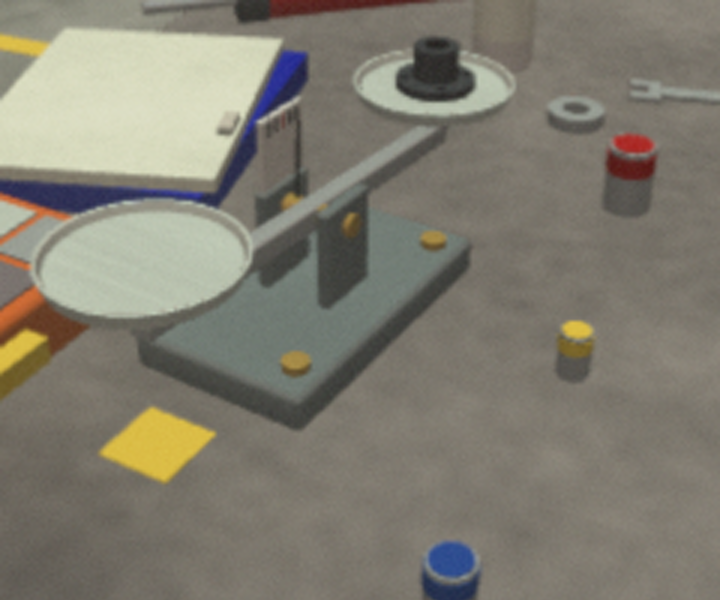

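View pics/c_sc0.png

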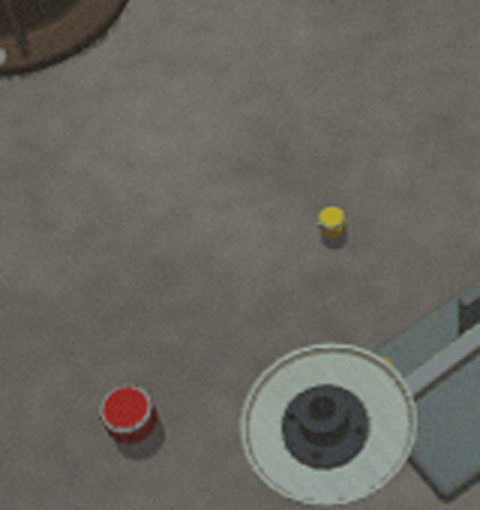

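```bash
python3 - <<'E'
from h import *
a=ctrl.snapshot("scene");b=ctrl.snapshot("side")
W={}
for c,p1,p2,z in [("y",(290.2,182.3),(371.9,239.5),.034),("b",(351.6,128),(329.9,316.1),.041),("r",(221.4,245.3),(390.7,177.4),.056)]:
    A=plane(a,p1,z);B=plane(b,p2,z);t,g=tri(a,p1,b,p2)
    print(c,A.round(4),B.round(4),"tri",t.round(4),round(g,4))
# pans: edge points around guess, fit ellipse
def pan(s,c,r,lo):
    h=cv2.cvtColor(s["img"],cv2.COLOR_BGR2GRAY);h=cv2.GaussianBlur(h,(3,3),0)
    m=(h>lo).astype(np.uint8)*255
    k=np.zeros_like(m);cv2.ellipse(k,c,r,0,0,360,255,-1);m&=k
    m=cv2.morphologyEx(m,cv2.MORPH_OPEN,np.ones((3,3)))
    cs=max(cv2.findContours(m,cv2.RETR_EXTERNAL,cv2.CHAIN_APPROX_NONE)[0],key=cv2.contourArea)
    return cv2.fitEllipse(cv2.convexHull(cs))
for lo in (120,135):
  E=[pan(a,(405,166),(31,26),lo),pan(b,(227,217),(41,26),lo),pan(a,(289,251),(32,30),lo),pan(b,(325,158),(30,15),lo)]
  print([np.round(np.r_[e[0],e[1]],1).tolist() for e in E])
  for i,z in ((0,.1353),(2,.1167)):
    print("pan",plane(a,E[i][0],z).round(4),plane(b,E[i+1][0],z).round(4),tri(a,E[i][0],b,E[i+1][0]))
E
```

```text
y [0.4287 0.0013 0.034 ] [0.4277 0.004  0.034 ] tri [0.428  0.0019 0.0325] 0.0002
b [0.4321 0.2253 0.041 ] [0.4337 0.225  0.041 ] tri [0.433  0.2251 0.0415] 0.0013
r [ 0.4432 -0.226   0.056 ] [ 0.4437 -0.2233  0.056 ] tri [ 0.4435 -0.2257  0.0552] 0.0013
[[404.2, 166.6, 40.1, 52.9], [224.8, 215.2, 40.0, 82.3], [289.7, 251.2, 52.4, 60.0], [325.9, 157.1, 23.8, 59.7]]
pan [0.6366 0.16   0.1353] [0.6351 0.1725 0.1353] (array([0.63728818, 0.16481259, 0.13029479]), np.float64(0.005456032922491288))
pan [ 0.5858 -0.1505  0.1167] [ 0.5771 -0.1424  0.1167] (array([ 0.58204457, -0.1500611 ,  0.11212304]), np.float64(0.004416424242295892))
[[404.6, 166.9, 39.4, 50.1], [225.1, 214.8, 39.8, 80.7], [289.3, 252.5, 49.7, 54.0], [324.4, 157.0, 22.1, 54.4]]
pan [0.6379 0.16   0.1353] [0.6353 0.1713 0.1353] (array([0.63797339, 0.16420115, 0.13052873]), np.float64(0.003876210631013769))
pan [ 0.5873 -0.1531  0.1167] [ 0.5803 -0.1414  0.1167] (array([ 0.58472744, -0.15195912,  0.11135057]), np.float64(0.001349005339592062))
```

```bash
python3 - <<'E'
from h import *
a=ctrl.snapshot("scene");b=ctrl.snapshot("side")
P=[]
for z,p,q in ((.1353,(405.5,165.8),(227.2,215.7)),(.1167,(289.7,251.3),(325,157.5))):
    t,g=tri(a,p,b,q);A=plane(a,p,z);B=plane(b,q,z)
    print(A.round(4),B.round(4),t.round(4),round(g,4));P.append((A+B)/2)
d=P[0]-P[1];print(P,np.linalg.norm(d[:2]),np.degrees(np.arctan2(d[1],d[0])))
c=P[0];th=np.linspace(0,2*np.pi,90)
for nm,s,(x0,y0) in (("a",a,(360,120)),("b",b,(170,170))):
    im=cv2.resize(s["img"][y0:y0+100,x0:x0+130],None,fx=6,fy=6,interpolation=cv2.INTER_CUBIC)
    X=np.c_[c[0]+.06*np.cos(th),c[1]+.06*np.sin(th),0*th+.1353]
    for u in proj(s,X): cv2.circle(im,tuple(((u-(x0,y0)+.5)*6).astype(int).tolist()),1,(0,0,255),-1)
    cv2.imwrite(f"pics/ov_{nm}.png",im)
E
```

```text
[0.6375 0.1637 0.1353] [0.6307 0.1724 0.1353] [0.6356 0.1664 0.1306] 0.0011
[ 0.586  -0.1506  0.1167] [ 0.5782 -0.1396  0.1167] [ 0.583  -0.1496  0.1114] 0.0024
[array([0.63410735, 0.16802981, 0.1353    ]), array([ 0.58210774, -0.14508834,  0.1167    ])] 0.3174065773339864 80.57092950835262
```

View pics/ov_a.png

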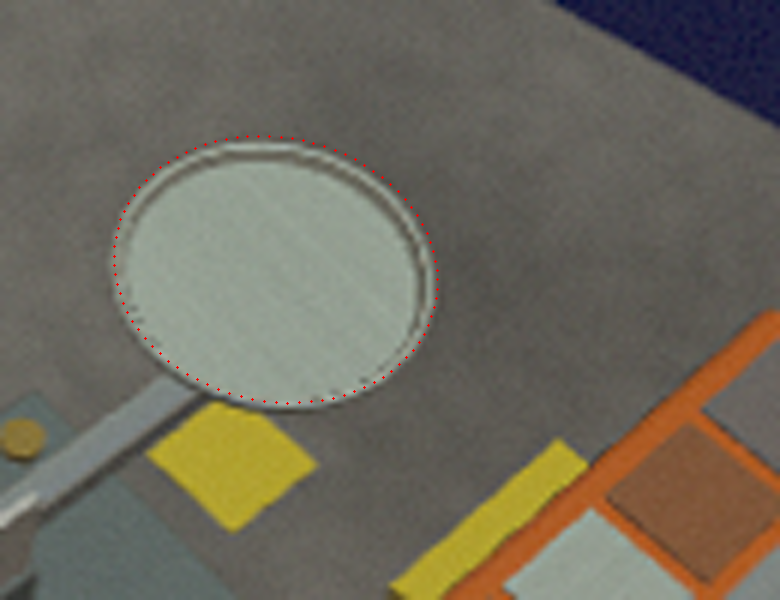

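View pics/ov_b.png

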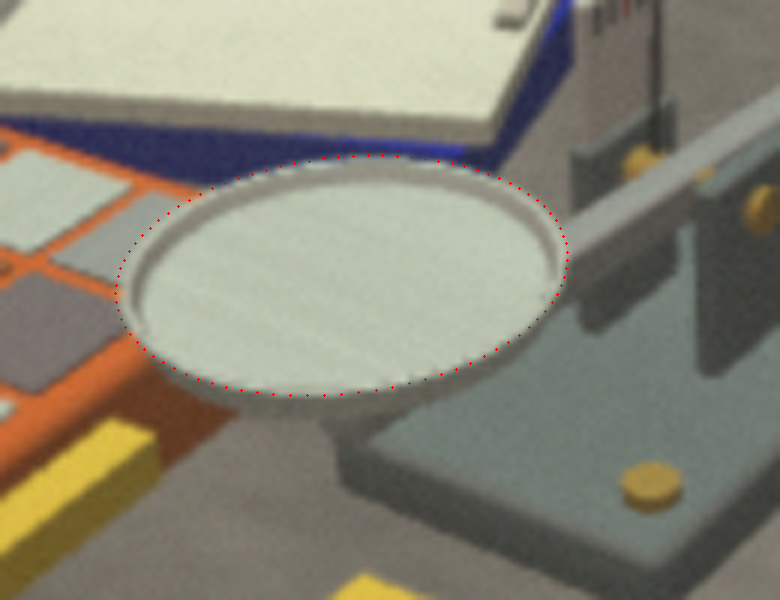

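Yellow's top is at about (0.428, 0.002), blue's at (0.433, 0.225) and red's at (0.444, -0.225). Ray-intersected heights agree with the given ones to within 1.5 mm. The raised pan's centre is at about (0.634, 0.167), and the overlay circle matches its rim in both views. I'll keep the yaw and go above yellow.

```bash
python3 -m handwheel '[[0.02,0.026,0,0,0,0],[0.053,0.069,0,0,0,0],[0.09,0.118,0,0,0,0],[0.127,0.166,0,0,0,0],[0.164,0.215,0,0,0,0],[0.2,0.262,0,0,0,0],[0.228,0.298,0,0,0,0],[0.24,0.314,0,0,0,0]]' -1
python3 -m handwheel '[[0.015,0.02,0,0,0,0],[0.04,0.055,0.02,0,0,0],[0.075,0.1,0.05,0,0,0],[0.11,0.148,0.08,0,0,0],[0.14,0.185,0.1,0,0,0],[0.158,0.206,0.12,0,0,0],[0.161,0.21,0.12,0,0,0],[0.161,0.21,0.12,0,0,0]]'
python3 - <<'E'
from h import *
s=ctrl.snapshot("wrist");cv2.imwrite("pics/w1.png",s["img"]);o=ctrl.get_obs();print(o["tool_pos"],o["orientation"],o["joint_pos"])
print(proj(s,[(.428,.0025,.034),(.428,.0025,0)]),blobs(s,"y"))
E
```

```text
clock: 1.45
tool_pos: [0.351, 0.2528, 0.244]
orientation: [-179.9, -0.0, -20.5]
force: [0.8, 1.0, -0.1]
opening: 0.0877
clock: 2.45
tool_pos: [0.429, 0.0021, 0.1239]
orientation: [-180.0, -0.0, -20.4]
force: [-0.8, 0.2, 0.4]
opening: 0.0879
[0.42907159 0.00254872 0.12420359] [-1.79958139e+02 -5.16272212e-02 -2.03671445e+01] [ 2.69008997e+01  4.00536568e+00 -3.85809422e+01  1.29392890e-02
 -4.73479120e+01  4.27232132e+01]
[[326.61707144 213.3850123 ]
 [326.55848538 202.05669308]] [([201, 3, 31, 21, 520], [215.8, 12.8]), ([18, 5, 82, 80, 3981], [58.7, 44.4]), ([347, 20, 24, 28, 533], [358.5, 33.2]), ([128, 70, 27, 24, 511], [140.6, 81.7]), ([315, 198, 25, 13, 102], [327.3, 201.8]), ([317, 205, 21, 20, 354], [327.0, 214.6]), ([164, 262, 28, 49, 576], [174.3, 286.3]), ([462, 262, 27, 49, 574], [477.8, 286.0]), ([301, 320, 289, 16, 2954], [459.7, 328.8]), ([442, 392, 11, 8, 74], [446.9, 396.0])]
```

View pics/w1.png

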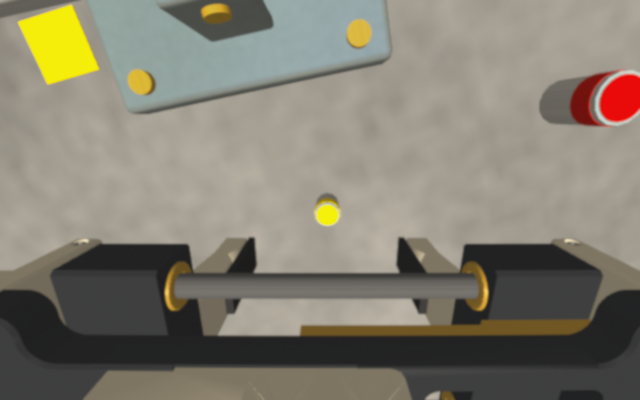

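The wrist view shows yellow's top at (327, 214). I predicted (326.6, 213.4), so the position is confirmed. Descending to grasp.

```bash
python3 -m handwheel '[[0,0,0.02,0,0,0],[0,0,0.05,0,0,0],[0,0,0.075,0,0,0],[0,0,0.09,0,0,0],[0,0,0.096,0,0,0],[0,0,0.097,0,0,0],[0,0,0.097,0,0,0]]' 
python3 -m handwheel '[[0,0,0,0,0,0],[0,0,0,0,0,0],[0,0,0,0,0,0],[0,0,0,0,0,0],[0,0,0,0,0,0],[0,0,0,0,0,0],[0,0,0,0,0,0],[0,0,0,0,0,0]]' 1
python3 -m handwheel '[[0,0,0,0,0,0],[0,0,-0.01,0,0,0],[0,0,-0.03,0,0,0],[0,0,-0.07,0,0,0],[0,0,-0.12,0,0,0],[0,0,-0.165,0,0,0],[0,0,-0.19,0,0,0],[0,0,-0.193,0,0,0]]'
python3 - <<'E'
from h import *
s=ctrl.snapshot("wrist");cv2.imwrite("pics/w2.png",s["img"])
o=ctrl.get_obs();print(o["tool_pos"],o["orientation"])
p=o["tool_pos"]; y=np.radians(o["orientation"][2]);X=np.array([np.cos(y),np.sin(y)]);Y=np.array([np.sin(y),-np.cos(y)])
c=np.array([.634,.167])
for k in (-.024,.02): d=c+k*X-p[:2];print(k,(c+k*X).round(4),d@X,d@Y)
E
```

```text
clock: 3.38
tool_pos: [0.429, 0.0024, 0.0272]
orientation: [-179.9, -0.1, -20.3]
force: [0.8, -0.1, -0.2]
opening: 0.0876
clock: 4.38
tool_pos: [0.4284, 0.0018, 0.0265]
orientation: [180.0, 0.0, -20.4]
force: [0.0, -0.3, -0.3]
opening: 0.021
clock: 5.38
tool_pos: [0.4292, 0.0021, 0.2219]
orientation: [-179.8, -0.2, -20.4]
force: [-0.5, 0.4, -2.4]
opening: 0.0213
[0.42859866 0.00194869 0.22081242] [-1.79888447e+02 -9.27220210e-02 -2.03875574e+01]
-0.024 [0.6115 0.1754] 0.1110358473063832 -0.22626746480110446
0.02 [0.6527 0.16  ] 0.15503584730638326 -0.22626746480110446
```

View pics/w2.png

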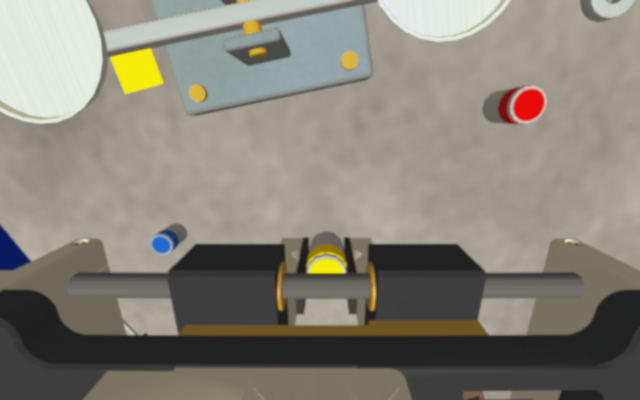

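Yellow is held with the opening at 21 mm. Moving over the pan.

```bash
python3 -m handwheel '[[0.012,-0.025,0,0,0,0],[0.035,-0.072,0,0,0,0],[0.06,-0.122,0,0,0,0],[0.084,-0.172,0,0,0,0],[0.1,-0.205,0,0,0,0],[0.109,-0.223,0,0,0,0],[0.111,-0.226,0,0,0,0],[0.111,-0.226,0,0,0,0]]' 
python3 - <<'E'
from h import *
for n in ("scene","side"):
    s=ctrl.snapshot(n);x,y=((340,90) if n=="scene" else (160,130))
    cv2.imwrite(f"pics/{n}3.png",cv2.resize(s["img"][y:y+130,x:x+160],None,fx=4,fy=4))
print(ctrl.get_obs()["tool_pos"])
E
```

```text
clock: 6.42
tool_pos: [0.6105, 0.1745, 0.2183]
orientation: [179.9, 0.1, -20.4]
force: [-0.6, 0.3, -0.3]
opening: 0.0211
[0.61055416 0.17434555 0.21929855]
```

View pics/side3.png

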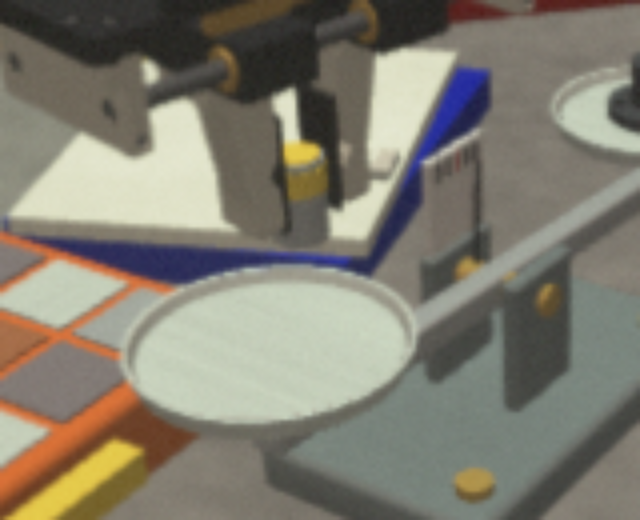

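View pics/scene3.png

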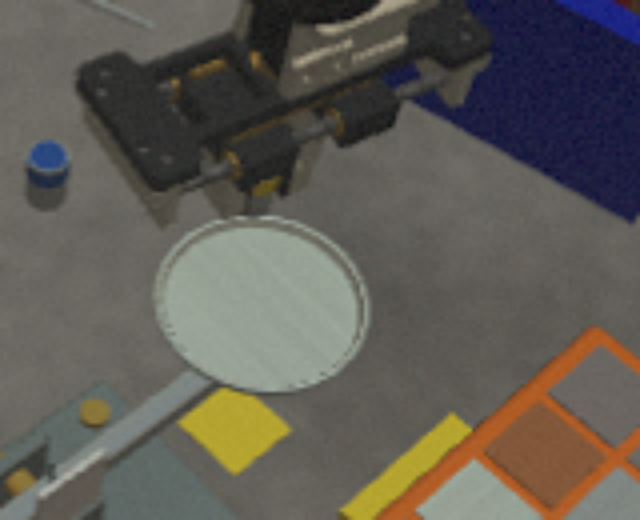

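```bash
python3 - <<'E'
from h import *
s=ctrl.snapshot("scene")
for p,z in (((407,96),0),((500,141),0)): print(plane(s,p,z))
E
python3 -m handwheel '[[0,0,0.01,0,0,0],[0,0,0.03,0,0,0],[0,0,0.048,0,0,0],[0,0,0.057,0,0,0],[0,0,0.06,0,0,0],[0,0,0.06,0,0,0]]' 
```

```text
[ 4.51910782e-01  4.48409742e-01 -1.11022302e-16]
[0.73564728 0.49025857 0.        ]
clock: 7.32
tool_pos: [0.6115, 0.1751, 0.1598]
orientation: [-180.0, -0.0, -20.4]
force: [1.2, -0.2, -1.1]
opening: 0.0217
```

```bash
python3 -m handwheel '[[0,0,0.002,0,0,0],[0,0,0.003,0,0,0],[0,0,0.003,0,0,0]]'
python3 - <<'E'
from h import *
s=ctrl.snapshot("side");x,y=(160,130)
cv2.imwrite(f"pics/side4.png",cv2.resize(s["img"][y:y+130,x:x+160],None,fx=4,fy=4))
E
```

```text
clock: 7.7
tool_pos: [0.6113, 0.175, 0.1567]
orientation: [-180.0, -0.0, -20.4]
force: [0.9, 0.1, -0.1]
opening: 0.0213
```

View pics/side4.png

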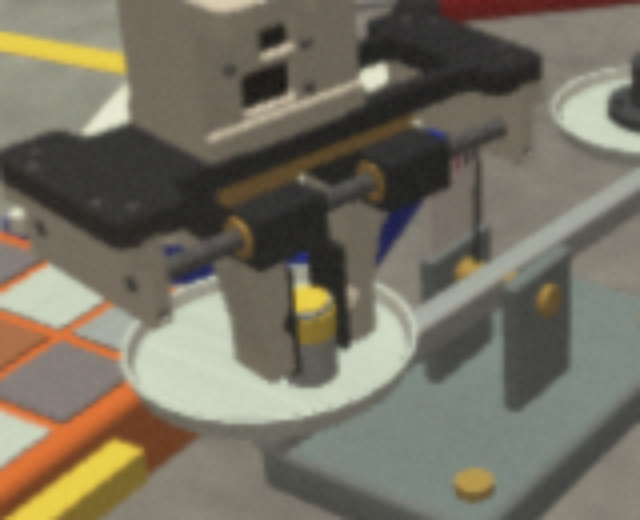

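```bash
python3 -m handwheel '[[0,0,0.001,0,0,0],[0,0,0.001,0,0,0]]'
python3 -m handwheel '[[0,0,0,0,0,0],[0,0,0,0,0,0],[0,0,0,0,0,0],[0,0,0,0,0,0],[0,0,0,0,0,0]]' -1
python3 -m handwheel '[[0,0,-0.01,0,0,0],[0,0,-0.03,0,0,0],[0,0,-0.06,0,0,0],[0,0,-0.08,0,0,0],[0,0,-0.09,0,0,0],[0,0,-0.09,0,0,0]]'
python3 - <<'E'
from h import *
s=ctrl.snapshot("side");x,y=(160,130)
cv2.imwrite(f"pics/side5.png",cv2.resize(s["img"][y:y+130,x:x+160],None,fx=4,fy=4))
s=ctrl.snapshot("wrist");cv2.imwrite(f"pics/w5.png",s["img"]);print(blobs(s,"y"))
o=ctrl.get_obs();print(o["tool_pos"],o["orientation"])
p=o["tool_pos"]; y=np.radians(o["orientation"][2]);X=np.array([np.cos(y),np.sin(y)]);Y=np.array([np.sin(y),-np.cos(y)])
d=np.array([.433,.225])-p[:2];print(d@X,d@Y)
print(proj(s,[(.6113,.175,.1633)]))
E
```

```text
clock: 8.0
tool_pos: [0.6114, 0.1751, 0.1559]
orientation: [-180.0, -0.0, -20.4]
force: [-1.0, 0.5, 2.1]
opening: 0.0214
clock: 8.62
tool_pos: [0.6112, 0.175, 0.1555]
orientation: [180.0, 0.0, -20.4]
force: [0.4, -0.5, -0.1]
opening: 0.0658
clock: 9.38
tool_pos: [0.6115, 0.1752, 0.2463]
orientation: [-179.9, -0.0, -20.4]
force: [0.6, 0.0, -0.4]
opening: 0.0876
[([229, 62, 89, 41, 1747], [273.5, 82.9]), ([465, 108, 17, 6, 76], [473.2, 110.7]), ([466, 124, 17, 11, 146], [473.6, 129.2]), ([467, 148, 17, 13, 176], [475.1, 154.5]), ([515, 153, 16, 14, 173], [522.7, 159.8]), ([391, 180, 6, 12, 45], [393.7, 185.4]), ([315, 200, 22, 10, 92], [325.6, 203.1]), ([315, 207, 23, 20, 362], [325.8, 216.5]), ([164, 261, 27, 50, 586], [174.4, 285.9]), ([462, 262, 27, 49, 572], [477.9, 286.0]), ([301, 320, 289, 16, 2954], [459.6, 328.9]), ([441, 392, 13, 8, 78], [446.7, 396.1])]
[0.61083948 0.17490798 0.24475788] [ 1.79961716e+02  5.41400459e-02 -2.03931987e+01]
-0.18414820817035768 0.015017661589133476
[[326.53314391 214.93497765]]
```

View pics/side5.png

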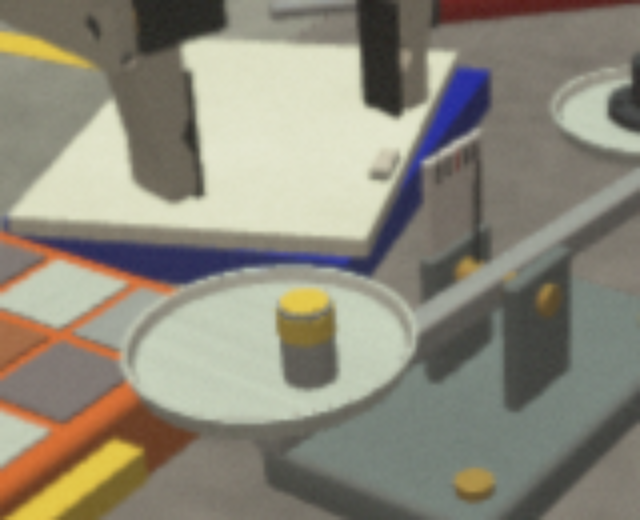

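View pics/w5.png

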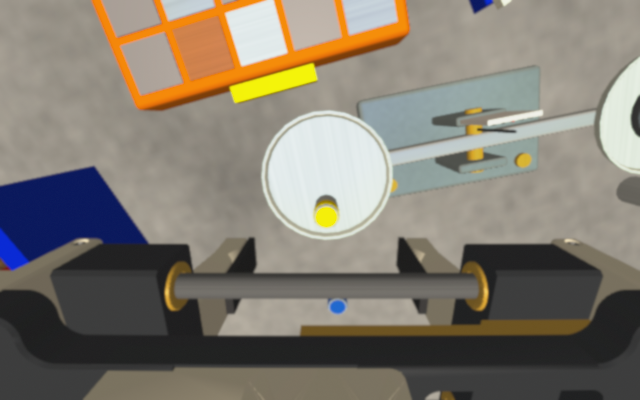

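Yellow stands upright in the pan at wrist (326, 216), against a predicted (326.5, 215). Now blue.

```bash
python3 -m handwheel '[[-0.02,0.002,0,0,0,0],[-0.06,0.005,0,0,0,0],[-0.115,0.009,0,0,0,0],[-0.155,0.013,0.02,0,0,0],[-0.178,0.015,0.06,0,0,0],[-0.184,0.015,0.1,0,0,0],[-0.184,0.015,0.12,0,0,0],[-0.184,0.015,0.12,0,0,0]]'
python3 - <<'E'
from h import *
s=ctrl.snapshot("wrist");cv2.imwrite(f"pics/w6.png",s["img"]);print(blobs(s,"b"))
o=ctrl.get_obs();print(o["tool_pos"],o["orientation"]);print(proj(s,[(.433,.225,.041)]))
E
```

```text
clock: 10.48
tool_pos: [0.4324, 0.224, 0.1237]
orientation: [179.8, 0.1, -20.4]
force: [-0.0, 0.1, 0.6]
opening: 0.0877
[([0, 101, 106, 169, 8435], [32.4, 201.6]), ([313, 194, 26, 9, 72], [325.0, 197.2]), ([312, 202, 27, 26, 543], [325.3, 214.3])]
[0.43323636 0.22461925 0.12493221] [ 1.79870836e+02  3.67685986e-02 -2.03722904e+01]
[[324.7792795  214.56518098]]
```

View pics/w6.png

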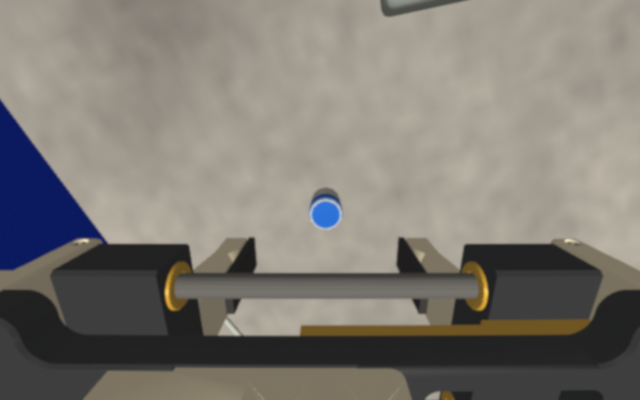

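```bash
python3 -m handwheel '[[0,0,0.02,0,0,0],[0,0,0.05,0,0,0],[0,0,0.075,0,0,0],[0,0,0.09,0,0,0],[0,0,0.094,0,0,0],[0,0,0.094,0,0,0],[0,0,0.094,0,0,0]]' 
python3 -m handwheel '[[0,0,0,0,0,0],[0,0,0,0,0,0],[0,0,0,0,0,0],[0,0,0,0,0,0],[0,0,0,0,0,0],[0,0,0,0,0,0],[0,0,0,0,0,0],[0,0,0,0,0,0]]' 1
python3 -m handwheel '[[0,0,0,0,0,0],[0,0,-0.01,0,0,0],[0,0,-0.03,0,0,0],[0,0,-0.07,0,0,0],[0,0,-0.12,0,0,0],[0,0,-0.165,0,0,0],[0,0,-0.205,0,0,0],[0,0,-0.21,0,0,0],[0,0,-0.21,0,0,0]]'
python3 -m handwheel '[[0,0,0,0,0,0],[0,0,-0.01,0,0,0],[0,0,-0.03,0,0,0],[0,0,-0.07,0,0,0],[0,0,-0.12,0,0,0],[0,0,-0.165,0,0,0],[0,0,-0.205,0,0,0],[0,0,-0.21,0,0,0]]'
python3 - <<'E'
from h import *
s=ctrl.snapshot("wrist");cv2.imwrite(f"pics/w7.png",s["img"])
o=ctrl.get_obs();p=o["tool_pos"];print(p,o["orientation"]);y=np.radians(o["orientation"][2]);X=np.array([np.cos(y),np.sin(y)]);Y=np.array([np.sin(y),-np.cos(y)])
d=np.array([.6527,.160])-p[:2];print(d@X,d@Y)
E
```

```text
clock: 11.4
tool_pos: [0.4341, 0.2255, 0.0325]
orientation: [-179.9, -0.0, -20.4]
force: [0.8, 0.1, -0.3]
opening: 0.0877
clock: 12.4
tool_pos: [0.4335, 0.2249, 0.0315]
orientation: [180.0, 0.0, -20.4]
force: [-1.0, -0.8, 1.1]
opening: 0.0275
clock: 13.4
tool_pos: [0.4346, 0.226, 0.2452]
orientation: [-179.7, -0.1, -20.4]
force: [-0.0, -0.0, -2.1]
opening: 0.0273
[0.43394474 0.22556882 0.24384232] [-1.79779150e+02 -7.63657070e-02 -2.03813974e+01]
0.22789561507491868 -0.01472150655125859schema error: expected 1 to 8 rows
```

View pics/w7.png

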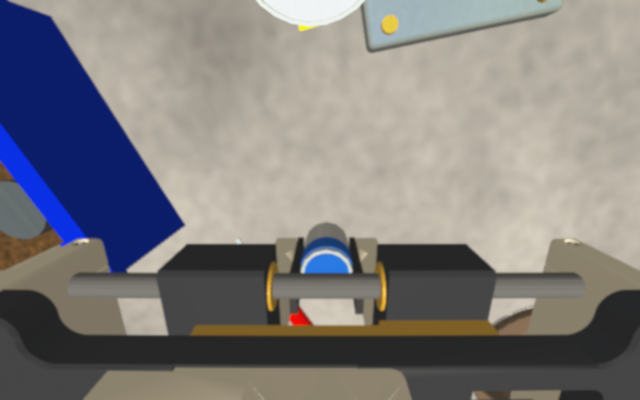

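Blue is held, opening 27.3 mm. The 9-row call was refused and nothing moved from it. Over to the pan.

```bash
python3 -m handwheel '[[0.02,-0.001,0,0,0,0],[0.06,-0.004,0,0,0,0],[0.115,-0.008,0,0,0,0],[0.165,-0.011,0,0,0,0],[0.205,-0.014,0,0,0,0],[0.224,-0.0147,0,0,0,0],[0.228,-0.0147,0,0,0,0],[0.228,-0.0147,0,0,0,0]]' 
python3 -m handwheel '[[0,0,0.01,0,0,0],[0,0,0.03,0,0,0],[0,0,0.045,0,0,0],[0,0,0.05,0,0,0],[0,0,0.05,0,0,0]]' 
python3 - <<'E'
from h import *
s=ctrl.snapshot("side");x,y=(160,130)
cv2.imwrite(f"pics/side8.png",cv2.resize(s["img"][y:y+130,x:x+160],None,fx=4,fy=4))
s=ctrl.snapshot("wrist");cv2.imwrite(f"pics/w8.png",s["img"])
print(ctrl.get_obs()["tool_pos"])
E
```

```text
clock: 14.45
tool_pos: [0.6516, 0.1593, 0.2402]
orientation: [179.9, 0.1, -20.4]
force: [-0.5, 0.2, -2.4]
opening: 0.0274
clock: 15.08
tool_pos: [0.6523, 0.1595, 0.1914]
orientation: [180.0, 0.0, -20.4]
force: [0.2, 0.2, -1.0]
opening: 0.0274
[0.65275988 0.15958117 0.19226818]
```

View pics/side8.png

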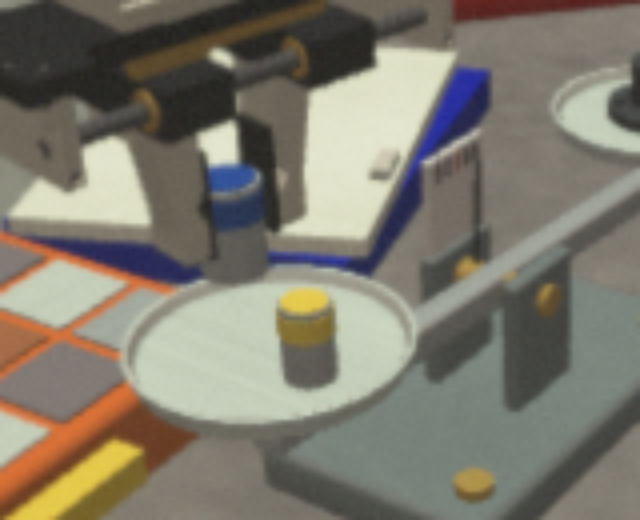

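View pics/w8.png

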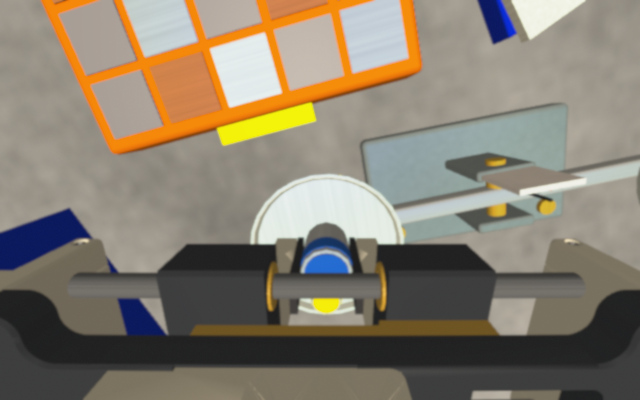

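The picture shows blue clear of the rim and clear of yellow. I'll lower it to contact, then ease the pan down to near level before releasing.

```bash
python3 -m handwheel '[[0,0,0.008,0,0,0],[0,0,0.02,0,0,0],[0,0,0.027,0,0,0],[0,0,0.03,0,0,0],[0,0,0.031,0,0,0],[0,0,0.032,0,0,0],[0,0,0.033,0,0,0],[0,0,0.033,0,0,0]]'
python3 -m handwheel '[[0,0,0.001,0,0,0],[0,0,0.002,0,0,0],[0,0,0.003,0,0,0],[0,0,0.004,0,0,0],[0,0,0.005,0,0,0],[0,0,0.006,0,0,0],[0,0,0.006,0,0,0],[0,0,0.006,0,0,0]]'
python3 - <<'E'
from h import *
s=ctrl.snapshot("side");x,y=(160,130)
cv2.imwrite(f"pics/side9.png",cv2.resize(s["img"][y:y+130,x:x+160],None,fx=4,fy=4))
print(ctrl.get_obs()["tool_pos"],ctrl.get_obs()["force"])
E
```

```text
clock: 16.18
tool_pos: [0.6526, 0.1595, 0.1588]
orientation: [-180.0, -0.0, -20.4]
force: [-0.4, 0.6, -1.9]
opening: 0.0274
clock: 17.18
tool_pos: [0.6525, 0.1594, 0.1526]
orientation: [-180.0, -0.0, -20.4]
force: [0.4, 1.6, 0.3]
opening: 0.0278
[0.65243451 0.15941987 0.15261942] [1.74501615 0.74852776 0.39374208]
```

View pics/side9.png

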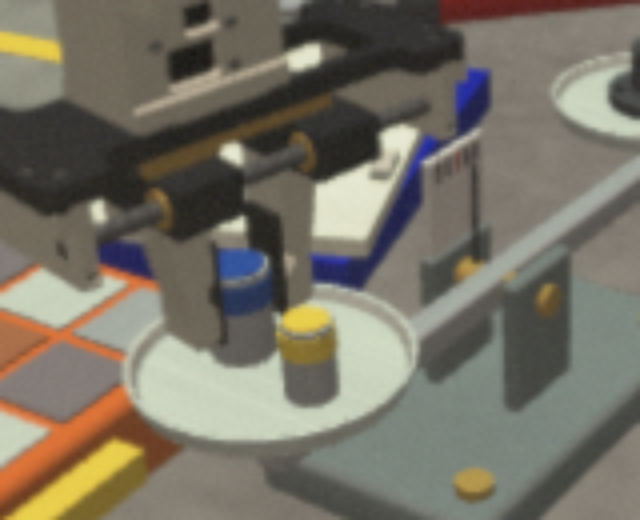

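Pan has come down nearly level with both weights upright. Release and withdraw.

```bash
python3 -m handwheel '[[0,0,0,0,0,0],[0,0,0,0,0,0],[0,0,0,0,0,0],[0,0,0,0,0,0],[0,0,0,0,0,0],[0,0,0,0,0,0],[0,0,0,0,0,0],[0,0,0,0,0,0]]' -1
python3 -m handwheel '[[0,0,-0.01,0,0,0],[0,0,-0.03,0,0,0],[0,0,-0.06,0,0,0],[0,0,-0.1,0,0,0],[0,0,-0.14,0,0,0],[0,0,-0.16,0,0,0],[0,0,-0.165,0,0,0],[0,0,-0.165,0,0,0]]'
python3 -m handwheel '[[0,0,0,0,0,0],[0,0,0,0,0,0],[0,0,0,0,0,0],[0,0,0,0,0,0],[0,0,0,0,0,0],[0,0,0,0,0,0],[0,0,0,0,0,0],[0,0,0,0,0,0]]'
python3 - <<'E'
from h import *
s=ctrl.snapshot("side")
cv2.imwrite(f"pics/side10.png",cv2.resize(s["img"][110:310,160:420],None,fx=3,fy=3))
s=ctrl.snapshot("wrist");cv2.imwrite(f"pics/w10.png",s["img"])
E
```

```text
clock: 18.23
tool_pos: [0.6524, 0.1594, 0.1526]
orientation: [180.0, 0.0, -20.4]
force: [-0.6, -0.6, -0.3]
opening: 0.0875
clock: 19.23
tool_pos: [0.6522, 0.1594, 0.3173]
orientation: [-180.0, 0.0, -20.4]
force: [-0.1, -0.2, -0.5]
opening: 0.0876
clock: 20.23
tool_pos: [0.6524, 0.1594, 0.3176]
orientation: [-180.0, -0.0, -20.4]
force: [-0.2, -0.4, -0.7]
opening: 0.088
```

View pics/side10.png

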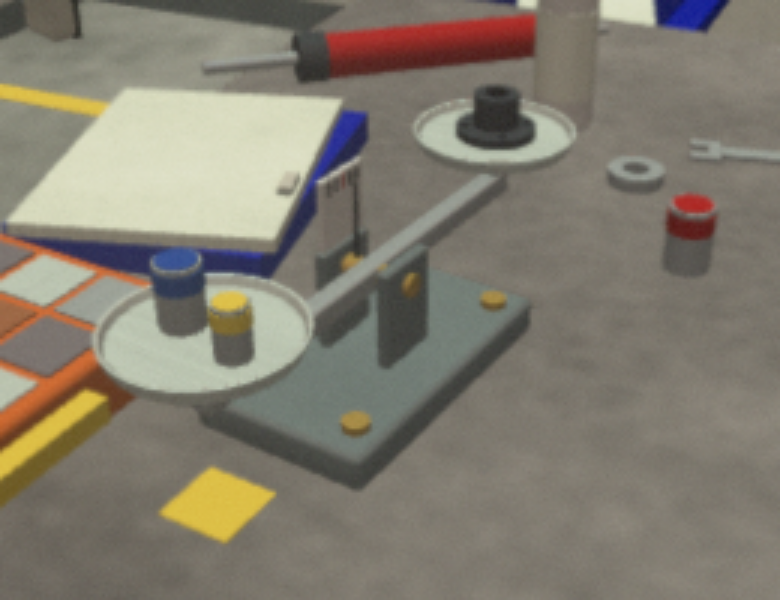

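View pics/w10.png

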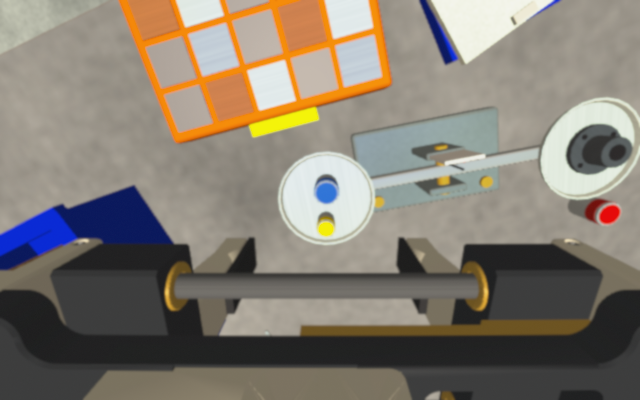

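Both weights stand upright in the pan: blue at wrist (326, 191), yellow at (326, 228). Red and the coupling look unmoved. Next I check that the beam is level and steady.

```bash
cat > lv.py <<'E'
from h import *
a=ctrl.snapshot("side");w=ctrl.snapshot("wrist");c=ctrl.snapshot("scene")
for k,n,n2,ht in (("b",(220,198),(326,191),.161),("y",(237,212),(326,228),.154)):
    B=blobs(a,k,n,14);W=max(blobs(w,k,n2,14),key=lambda q:q[0][4])
    p=min(B,key=lambda q:q[1][1])
    t,g=tri(a,p[1],w,W[1]);print(k,B,W,"top",t.round(4),"gap",round(g,4),"level would be",ht)
    for z in (ht,ht+.0093): print("   side expects",proj(a,[(t[0],t[1],z)]).round(1))
print("red",blobs(a,"r",(390,182)),ctrl.get_obs()["clock"])
E
python3 lv.py
python3 -m handwheel '[[0,0,0,0,0,0],[0,0,0,0,0,0],[0,0,0,0,0,0],[0,0,0,0,0,0],[0,0,0,0,0,0],[0,0,0,0,0,0],[0,0,0,0,0,0],[0,0,0,0,0,0]]'
python3 lv.py
python3 - <<'E'
from h import *
s=ctrl.snapshot("scene");cv2.imwrite("pics/sc11.png",s["img"])
s=ctrl.snapshot("side");cv2.imwrite("pics/si11.png",cv2.resize(s["img"][135:215,250:350],None,fx=6,fy=6,interpolation=cv2.INTER_CUBIC))
E
```

```text
b [([212, 193, 13, 7, 76], [217.9, 195.8]), ([227, 193, 7, 7, 18], [230.8, 195.2])] ([316, 183, 21, 20, 322], [326.0, 192.6]) top [0.6438 0.1544 0.158 ] gap 0.0194 level would be 0.161
   side expects [[224.8 195.1]]
   side expects [[224.2 190. ]]
y [([231, 207, 11, 7, 62], [235.9, 210.1]), ([230, 213, 14, 8, 72], [236.4, 217.4])] ([318, 222, 16, 14, 191], [325.6, 228.5]) top [0.6102 0.1764 0.1533] gap 0.0006 level would be 0.154
   side expects [[236.  209.6]]
   side expects [[235.6 204.5]]
red [([385, 175, 13, 6, 66], [390.7, 177.4]), ([383, 181, 15, 9, 91], [390.0, 185.7])] 20.475
clock: 21.48
tool_pos: [0.6524, 0.1594, 0.3176]
orientation: [-180.0, -0.0, -20.4]
force: [-0.2, 0.4, -0.7]
opening: 0.0875
b [([212, 193, 13, 7, 77], [217.9, 195.7]), ([228, 193, 6, 6, 13], [230.6, 195.1])] ([316, 183, 21, 20, 322], [326.0, 192.6]) top [0.644  0.1545 0.1582] gap 0.0191 level would be 0.161
   side expects [[224.7 195. ]]
   side expects [[224.1 190. ]]
y [([231, 207, 11, 7, 62], [235.9, 210.1]), ([230, 213, 14, 9, 75], [236.5, 217.4])] ([318, 216, 16, 20, 248], [325.6, 226.2]) top [0.6119 0.1752 0.1519] gap 0.0008 level would be 0.154
   side expects [[235.6 209. ]]
   side expects [[235.1 203.9]]
red [([385, 175, 13, 6, 66], [390.7, 177.4]), ([383, 181, 15, 9, 90], [390.0, 185.7])] 21.625
```

View pics/sc11.png

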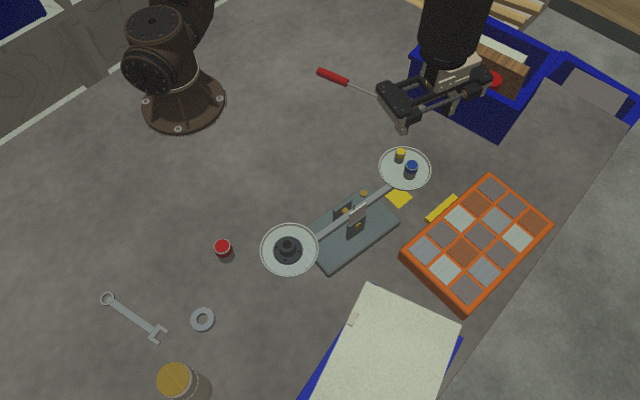

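View pics/si11.png

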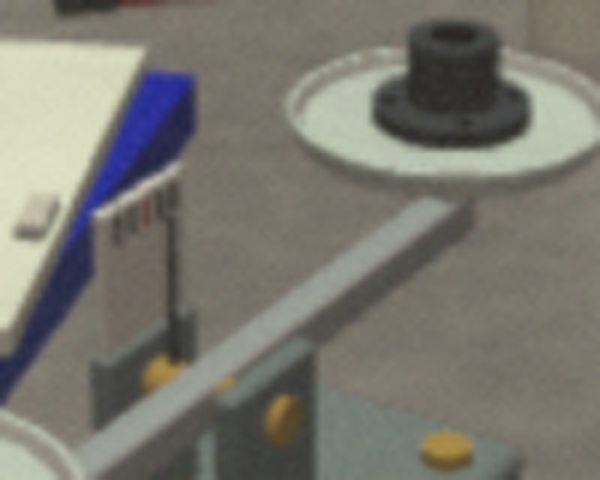

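```bash
python3 - <<'E'
from h import *
s=ctrl.snapshot("side");a=ctrl.snapshot("scene")
def sh(i0,i1,z,xy,cam,b):
    g=[cv2.cvtColor(i,cv2.COLOR_BGR2GRAY).astype(np.float32) for i in (i0,i1)]
    x0,y0,x1,y1=b
    T=g[0][y0:y1,x0:x1]; m=4; S=g[1][y0-m-8:y1+m+8,x0-m:x1+m]
    r=cv2.matchTemplate(cv2.resize(S,None,fx=8,fy=8,interpolation=cv2.INTER_CUBIC),cv2.resize(T,None,fx=8,fy=8,interpolation=cv2.INTER_CUBIC),cv2.TM_CCOEFF_NORMED)
    _,v,_,l=cv2.minMaxLoc(r);d=(l[0]/8-m,l[1]/8-m-8)
    e=proj(cam,[(*xy,z),(*xy,z+.01)]);k=(e[1]-e[0]);print("shift px",d,"px per 10mm",k.round(2),"dz mm",round(10*d[1]/k[1],2),"score",round(v,3))
i0=cv2.imread("pics/side0.png");j0=cv2.imread("pics/scene0.png")
sh(i0,s["img"],.12,(.582,-.147),s,(310,141,340,166))
sh(j0,a["img"],.12,(.582,-.147),a,(272,235,305,268))
sh(i0,s["img"],.06,(.444,-.225),s,(380,172,400,203))
t=cv2.resize(cv2.imread("pics/side5.png"),(160,130),interpolation=cv2.INTER_AREA);f=i0.copy();f[130:260,160:320]=t
sh(f,s["img"],.15,(.6113,.175),s,(231,203,243,226))
E
```

```text
shift px (0.125, -3.875) px per 10mm [ 0.14 -4.18] dz mm 9.26 score 0.996
shift px (-0.5, -1.75) px per 10mm [-0.36 -2.03] dz mm 8.61 score 0.994
shift px (0.0, 0.0) px per 10mm [ 0.47 -3.85] dz mm -0.0 score 0.995
shift px (0.375, 5.125) px per 10mm [-0.5  -5.48] dz mm -9.35 score 0.994
```

The coupling pan rose 9.26 mm and the weights' pan sank 9.35 mm. Level needs 9.3 mm, so the beam is level. Red has not moved. Handing in.

```bash
python3 -c "
from plant import ctrl
print(ctrl.close_job(), ctrl.get_obs()['clock'])"
```

```text
the job is handed in; nothing more can be done
the job is handed in; nothing more can be done
```

I stood the yellow 100 g weight and then the blue 200 g weight upright in the raised pan. The beam came level, and I handed in at about 22 s with the gripper open, roughly 0.13 m above the weights. `close_job()` gives no verdict.

**Beam:** in the side view the coupling's pan rose 9.26 mm and the weights' pan sank 9.35 mm; level needs 9.3 mm. The scene view gave a coarser 8.6 mm for the coupling's pan. Two readings a second apart agreed in the side view, so the beam was steady.

**Weights and coupling:** both weights were upright in the pan, the coupling was still in its own pan, and red had not moved (0 px shift in the side view).

**Checks that failed or disagreed:**
- **Blue's last position:** its two-view check was unusable, with a 19 mm gap between rays, because my search circle clipped the blue mask. I judged blue from the pictures instead.
- **Yellow's height:** a direct two-view fix put its top 0.7 mm and then 2.1 mm below the level value, about what the 2 mm calibration allows.
- **Refused command:** one 9-row move was refused; nothing moved.

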